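# Change over the lens at the reader

### The arm

A 6-joint arm with a two-finger parallel gripper is mounted at the origin on the work surface. World frame = base frame: x ahead of the robot, y to its left, z up, the work surface at z = 0. Lengths are in m, angles in degrees, forces in N, time in s.
With the tool pointing down it reaches from about 0.4 to 0.825 m from the base axis. Payload 7 kg.
Tool frame: the origin (TCP) lies between the finger pads; the fingertips stand 11 mm ahead of it and the grasp point (between the pads) lies 8 mm behind it; z points along the fingers, y is the direction in which the jaws open and shut (so a half turn about z gives the same grasp; the last joint's range is limited). The gripper opens to 88 mm and grips with 3 to 60 N. Pads are 19 mm wide; open, the fingers measure 130 mm over their backs; the gripper's body (78 mm by 193 mm) begins 47 mm behind the grasp point.
Start: joints at [86.064, 20.546, 0.682, 0, -70.136, -16.507], TCP at [0.236, 0.632, 0.238] pointing down, gripper open.
Joint ranges: [-176.03, 176.03], [-82.01, 121.73], [-58.28, 71.71], [-173.87, 95.51], [-174.79, -0.11], [-173.66, 173.66]. Speed limits (degrees/s): [136.94, 136.94, 172.46, 180, 180, 180].

### API

Orientations are given as [roll, pitch, yaw] about the fixed x, y, z axes, in that order (R = Rz(yaw) Ry(pitch) Rx(roll)).
In Python, from plant import r gives the robot as it stands.
- The arm moves only by the shell command python3 -m inch 'ROWS' [OPENING] [FORCE]. ROWS is JSON, a list of rows, each an object of numbers: "x", "y", "z": the shift along the tool's x, y, z as a fraction of full scale; "yaw": the turn about the tool's z as a fraction of full scale. In form: [{"x": .., "y": .., "z": .., "yaw": ..}, ...]. A call has 1 to 5 rows; each row shifts and turns the pose as measured when the row begins, along the tool's axes as they then stand; what a row does not reach is not made up. Full scale, the value 1, is 0.025 m for a shift and 4 degrees for a turn. A row lasts 1/12 s, in which the tool goes at most 41.7 mm and 7.16 degrees, less where a joint would pass 70% of its speed; a pose out of reach is approached as far as the arm can. A call with a number of a shift or a turn outside -1 to 1 is refused whole. A call with a gripper value outside its range is refused whole. OPENING is the opening, from -1 (shut) to 1 (fully open), set as the call begins (- or left out, the last holds). The fingers move at their own pace and stop on an object; FORCE is the grip in N (left out, the last holds). Time passes only in rows, so rows that do not move let the fingers close. It gives the time, the measured TCP pose, the force and the opening at its end, in the units of the state.
- r.get_state(): the state, without advancing time (a new reading comes with each control period).
- r.capture(name): name is "scene" or "top"; returns (picture, depth): 420x560x3 uint8, red, green, blue; 420x560 float32, m along the optical axis (not along the pixel's ray), 0 where there is no reading.
- r.camera_info(name): a dict with "mtx" (3x3 intrinsics, pixels), "k1" (the pictures are not rectified: a ray, as slopes to the right and down, at radius r is drawn at 1 + k1 r^2 times it, then the intrinsics apply), "pose" (4x4, takes a point from camera to world coordinates). Camera axes: x right, y down, z forward; pixel columns grow to the right and rows downward; lengths in m; the calibration is good to about 2 mm. A picture is of the moment at which its call begins. camera_info takes no time and is no camera call.
- r.close_job(): hands the job in, once; it reports no verdict.
The state is a dict: "time_s": time; "joints": joint angles; "qd": joint speeds; "joint_torque": joint torques, N m; "tcp_pos": TCP position; "eef_rot": TCP orientation; "contact_force": force on the tool from outside, world axes, zero at the start; "moment": the same for the moment, N m; "gripper_width": finger opening in m.
Only numpy, scipy, OpenCV 4.12 (cv2) and the standard library are available. Lean on these libraries where they do the work, as an engineer would, in place of code of your own. Each camera call takes 0.05 s, during which the arm holds its last target. There are 200 camera calls.

### The job

Change the lens at the reader, in this order: slide the dark stand, with its lens staying on it, from the green ring to the centre of the empty blue ring; lift the top orange spacer off the stack and lay it squarely on the other spacer to continue the spacer pile; lay the blue-framed lens squarely on the white stand's seat, its long side in line with the grip arm; then slide the loaded white stand to the centre of the green ring. The stands are only ever slid along the deck, never lifted or tipped; set spacer and lens down gently rather than dropping them. Leave the rest of the stack, the spacer already in the pile, and the bottle, jar and red case where they are.

Things in the scene. Friction and masses are not known exactly. Their poses are not given: they have to be found in the camera images.
- deck: aluminium deck of the lens reader, fixed to the table: 130 mm (x) by 370 mm (y), flat top 15 mm above the origin. Behind its middle stands the white reader housing (x from 65 to 125 mm, y +-50 mm, 62 mm high). Origin: centre of the deck's underside, on the table; y runs along the row of rings, which are 125 mm apart, -x faces the robot roughly
- reading_ring: green ring, the reading position in the middle of the deck, in front of the reader housing: flat painted ring on the deck, 100 mm outer and 84 mm inner diameter, less than 1 mm thick, fixed. Origin: its centre, at the height of the deck's top. 
- finished_ring: blue ring at one end of the deck (either end), empty at the start: flat painted ring on the deck, 100 mm outer and 84 mm inner diameter, less than 1 mm thick, fixed. Origin: its centre, at the height of the deck's top. 
- waiting_ring: yellow ring at the other end of the deck, where the fresh stand waits at the start: flat painted ring on the deck, 100 mm outer and 84 mm inner diameter, less than 1 mm thick, fixed. Origin: its centre, at the height of the deck's top. 
- finished_stand: dark steel lens stand, at the start in the green ring with a white-framed lens on its seat: round drum 80 mm across, 34 mm high, topped by a black seat block 60 (x) x 44 (y) mm, its top 46 mm above the underside. A low arm on its -x side carries an upright black grip (see its grip point). About 0.6 kg, loose, drags with a few N. Origin: centre of the underside; -x points to the grip
- fresh_stand: white lens stand with an empty seat, at the start in the yellow ring: round drum 80 mm across, 34 mm high, topped by a black seat block 60 (x) x 44 (y) mm, its top 46 mm above the underside. A low arm on its -x side carries an upright black grip (see its grip point). About 0.6 kg, loose, drags with a few N. Origin: centre of the underside; -x points to the grip
- finished_lens: white-framed lens lying on the finished stand's seat: 66 x 50 mm frame, 14 mm thick (one solid block for the fingers), 70 g. Origin: centre of its underside; x along the 66 mm side, y along the 50 mm side, z up
- next_lens: blue-framed lens, third from the bottom in the stack, under the top spacer and on the lower spacer: 66 x 50 mm frame, 14 mm thick (one solid block for the fingers), 70 g. Origin: centre of its underside; x along the 66 mm side, y along the 50 mm side, z up
- top_spacer: orange spacer plate, top of the stack, lying on the blue-framed lens: 66 x 56 mm, 10 mm thick, 50 g. Origin: centre of its underside; x along the 66 mm side, y along the 56 mm side
- lower_spacer: orange spacer plate, second from the bottom of the stack, stays there: 66 x 56 mm, 10 mm thick, 50 g. Origin: centre of its underside; x along the 66 mm side, y along the 56 mm side
- bottom_lens: grey-framed lens at the bottom of the stack on the black mat, stays there: 66 x 50 mm frame, 14 mm thick (one solid block for the fingers), 70 g. Origin: centre of its underside; x along the 66 mm side, y along the 50 mm side, z up
- pile_spacer: orange spacer plate already lying on the grey mat, the start of the spacer pile: 66 x 56 mm, 10 mm thick, 50 g. Origin: centre of its underside; x along the 66 mm side, y along the 56 mm side
- pump_bottle: bystander: clear bottle with white cap, 60 mm across, 130 mm high, loose. Origin: centre of its underside
- drops_jar: bystander: small amber jar, 44 mm across, 55 mm high, loose. Origin: centre of its underside
- lens_case: bystander: red spectacle case 90 x 45 x 28 mm, loose. Origin: centre of its underside
- finished_stand_seat (a point): centre of the top of the finished stand's rubber seat, 46 mm above its underside, on the drum's axis
- fresh_stand_seat (a point): centre of the top of the fresh stand's rubber seat, 46 mm above its underside, on the drum's axis
- finished_stand_grip (a point): point on the centre line of the finished stand's upright black grip, 60 mm above the stand's underside and 78 mm from the drum's axis along the stand's -x. The grip is 24 mm (x) by 20 mm (y), from 20 to 70 mm above the underside; pinch it across its 20 mm from above. Axes as the stand's
- fresh_stand_grip (a point): point on the centre line of the fresh stand's upright black grip, 60 mm above the stand's underside and 78 mm from the drum's axis along the stand's -x. The grip is 24 mm (x) by 20 mm (y), from 20 to 70 mm above the underside; pinch it across its 20 mm from above. Axes as the stand's

How it is judged (in metres and radians):
On the way, in this order (a step that is already met when the one before it is completed fails the run):
1. the finished stand, still carrying its lens, stands in the blue ring (horizontal distance between finished_stand and finished_ring below 0.01 m and z of finished_stand in the frame of deck below 0.018 m and linear speed of finished_stand below 0.02 m/s and horizontal distance between finished_lens and finished_stand_seat below 0.01 m and z of finished_lens in the frame of finished_stand between 0.042 and 0.05 m and angle between the x axis of finished_lens and the x axis of finished_stand, either way round below 0.2 rad and angle between finished_lens's own z axis and vertical below 0.06 rad), for 0.2 s.
2. the top spacer lies released, squarely on the spacer pile (horizontal distance between top_spacer and pile_spacer below 0.01 m and z of top_spacer in the frame of pile_spacer between 0.008 and 0.013 m and angle between the x axis of top_spacer and the x axis of pile_spacer, either way round below 0.2 rad and angle between top_spacer's own z axis and vertical below 0.06 rad and linear speed of top_spacer below 0.02 m/s and contact force between the fingers and top_spacer below 0.05 N), for 0.2 s.
3. the blue-framed lens lies released, squarely on the fresh stand's seat (horizontal distance between next_lens and fresh_stand_seat below 0.01 m and z of next_lens in the frame of fresh_stand between 0.042 and 0.05 m and angle between the x axis of next_lens and the x axis of fresh_stand, either way round below 0.2 rad and angle between next_lens's own z axis and vertical below 0.06 rad and linear speed of next_lens below 0.02 m/s and contact force between the fingers and next_lens below 0.05 N), for 0.2 s.
4. the fresh stand, carrying the blue-framed lens, stands in the green ring (horizontal distance between fresh_stand and reading_ring below 0.01 m and z of fresh_stand in the frame of deck below 0.018 m and linear speed of fresh_stand below 0.02 m/s and horizontal distance between next_lens and fresh_stand_seat below 0.01 m and z of next_lens in the frame of fresh_stand between 0.042 and 0.05 m and angle between the x axis of next_lens and the x axis of fresh_stand, either way round below 0.2 rad and angle between next_lens's own z axis and vertical below 0.06 rad), for 0.2 s.
At the end, for the whole second after the job is handed in: Dark stand centred in blue ring, white stand in green (10 mm), resting on the deck; white-framed lens on dark stand, blue-framed on white stand, top spacer on pile spacer: flat, within 10 mm and 0.2 rad; all still. Rest of stack, pile spacer, bottle, jar, case upright, moved under 20 mm (all of step 1 and all of step 4 and horizontal distance between top_spacer and pile_spacer below 0.01 m and z of top_spacer in the frame of pile_spacer between 0.008 and 0.013 m and angle between the x axis of top_spacer and the x axis of pile_spacer, either way round below 0.2 rad and angle between top_spacer's own z axis and vertical below 0.06 rad and linear speed of each of top_spacer, next_lens below 0.02 m/s and distance of each of bottom_lens, lower_spacer, pile_spacer, pump_bottle, drops_jar, lens_case from where it was at the start of the episode below 0.02 m and angle between each of bottom_lens, lower_spacer, pile_spacer, pump_bottle, drops_jar, lens_case's own z axis and vertical below 0.1 rad); the robot touches nothing.
It fails at once if a stand is lifted off the deck (over 6 mm) or tipped (z of any of finished_stand, fresh_stand in the frame of deck above 0.021 m or angle between any of finished_stand, fresh_stand's own z axis and vertical above 0.12 rad).
It fails at once if the top spacer or a lens is dropped or thrown (moves freely faster than 0.6 m/s) ((linear speed of top_spacer above 0.6 m/s and contact force between the fingers and top_spacer below 0.05 N) or (linear speed of next_lens above 0.6 m/s and contact force between the fingers and next_lens below 0.05 N) or (linear speed of finished_lens above 0.6 m/s and contact force between the fingers and finished_lens below 0.05 N)).
It fails at once if the rest of the stack, the pile's spacer or a bystander is pushed more than 20 mm or knocked over (distance of any of bottom_lens, lower_spacer, pile_spacer, pump_bottle, drops_jar, lens_case from where it was at the start of the episode above 0.02 m or angle between any of bottom_lens, lower_spacer, pile_spacer, pump_bottle, drops_jar, lens_case's own z axis and vertical above 0.3 rad).
It also fails if it takes over 72 s, if anything falls off the work surface, if the arm or the gripper's body presses on something with over 40 N, if the wrist force passes 120 N, or if a joint passes its speed limit or range.

## Working session

There is one attempt and no reset: what is moved stays moved. The work goes in short steps, Python scripts to look and compute and a shell command to move; the robot and the scene stay as the last step left them, time stands still between calls to the robot, and variables do not carry over. Pictures are saved under pics/ and viewed, about 8 in all and at most 12, crops included, and the job is handed in when it is done.

```bash
mkdir -p pics; ls; cat > h.py <<'E'
import numpy as np,cv2,json
from plant import r
from scipy.spatial.transform import Rotation as R
def cap(n):
    p,d=r.capture(n); i=r.camera_info(n); return p,d,i
def cloud(d,i):
    h,w=d.shape;u,v=np.meshgrid(np.arange(w),np.arange(h)); return pts(u,v,d,i)
def pts(u,v,d,i):
    K=np.array(i["mtx"]);k=np.ravel(i["k1"])[0]
    q=cv2.undistortPoints(np.stack([u,v],-1).reshape(-1,1,2).astype(np.float64),K,np.array([k,0,0,0,0.])).reshape(np.shape(u)+(2,))
    P=np.array(i["pose"]); c=np.concatenate([q*d[...,None],d[...,None]],-1)
    return c@P[:3,:3].T+P[:3,3]
def st():
    s=r.get_state(); print({k:np.round(s[k],3).tolist() for k in ("time_s","tcp_pos","eef_rot","contact_force","gripper_width","joints")}); return s
def go(x,y,z,yaw=None):
    "units of rows needed to reach target TCP"
    s=r.get_state(); M=R.from_euler('xyz',s["eef_rot"],degrees=True)
    d=M.inv().apply(np.array([x,y,z])-s["tcp_pos"])/.025
    out=dict(xyz=np.round(d,2).tolist())
    ty=M.as_matrix()[:,1]; a=np.degrees(np.arctan2(ty[1],ty[0])) # jaw dir
    if yaw is not None:
        e=(yaw-a+90)%180-90; out["yaw_units"]=round(-e/4,2)  # tool down: tool-z turn opposite to world
    print(out,"jaw",round(a,1))
E
cat > a.py <<'E'
from h import *
st()
for n in ("scene","top"):
    p,d,i=cap(n); np.savez(f"{n}.npz",p=p,d=d); cv2.imwrite(f"pics/{n}0.png",p[...,::-1]); print(n,i["k1"],np.round(i["mtx"],1).tolist(),np.round(i["pose"],3).tolist())
E
python3 a.py
```

```text
pics
{'time_s': 0.0, 'tcp_pos': [0.236, 0.632, 0.237], 'eef_rot': [179.907, -0.007, -20.451], 'contact_force': [-0.603, 0.868, -0.836], 'gripper_width': 0.088, 'joints': [86.063, 20.592, 0.633, -0.021, -70.133, -16.507]}
scene -0.029457200244423023 [[409.2, 0.0, 278.5], [0.0, 409.2, 210.9], [0.0, 0.0, 1.0]] [[0.13, 0.571, -0.811, 1.441], [0.991, -0.078, 0.105, -0.118], [-0.003, -0.817, -0.576, 0.712], [0.0, 0.0, 0.0, 1.0]]
top -0.18975548030620348 [[538.9, 0.0, 280.1], [0.0, 538.9, 209.3], [0.0, 0.0, 1.0]] [[-0.025, -0.982, 0.189, 0.342], [-1.0, 0.021, -0.02, 0.003], [0.016, -0.19, -0.982, 1.17], [0.0, 0.0, 0.0, 1.0]]
```

View pics/top0.png

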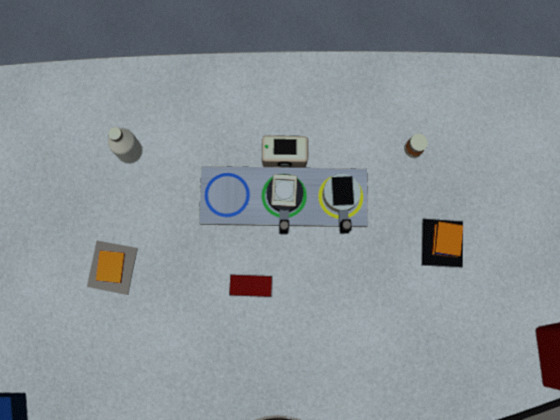

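View pics/scene0.png

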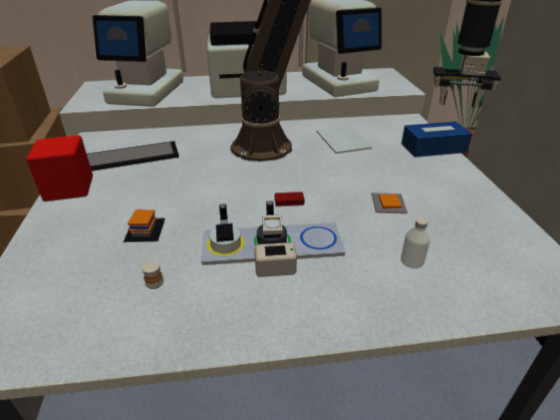

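The top view shows the blue ring at (227,195), green at (284,195), yellow at (341,196), the grips at (284,226) and (346,225), the stack at (448,240) and the pile at (110,267). The scene view agrees.

```bash
cat > m.py <<'E'
from h import *
def rect(P,name):
    xy=(P[:,:2]*1000).astype(np.float32); c,s,a=cv2.minAreaRect(xy)
    if s[0]<s[1]: s=s[::-1]; a+=90
    print(name,"n",len(P),"c",np.round(c,1),"med",np.round(np.median(P,0)*1000,1),"size",np.round(s,1),"long-side ang",round((a+90)%180-90,1))
def circ(P,name):
    A=np.c_[2*P[:,:2],np.ones(len(P))]; b=(P[:,:2]**2).sum(1); s=np.linalg.lstsq(A,b,rcond=None)[0]
    print(name,len(P),np.round(s[:2]*1000,1),"rad",round(1000*np.sqrt(s[2]+s[0]**2+s[1]**2),1),"z",round(1000*np.median(P[:,2]),1)); return s[:2]
def measure(n="top"):
    p,d,i=cap(n); X=cloud(d,i); hsv=cv2.cvtColor(p,cv2.COLOR_RGB2HSV).astype(int); H,S,V=hsv[...,0],hsv[...,1],hsv[...,2]
    z=X[...,2]; ok=d>0
    x,y=X[...,0],X[...,1]
    return p,X,H,S,V,z,ok,x,y
if __name__=="__main__":
    p,X,H,S,V,z,ok,x,y=measure()
    v,u=np.mgrid[:420,:560]
    box=lambda a,b,c,e:(u>=a)&(u<=c)&(v>=b)&(v<=e)&ok
    cs=[]
    for nm,lo,hi,b in (("blue",100,130,(195,160,258,235)),("green",45,85,(250,170,315,220)),("yellow",22,36,(312,165,368,222))):
        cs.append(circ(X[box(*b)&(H>lo)&(H<hi)&(S>110)&(abs(z-.015)<.008)],nm))
    e=cs[0]-cs[2]; print("row dir",np.degrees(np.arctan2(e[1],e[0])),np.linalg.norm(e))
    rect(X[box(195,155,375,232)&(abs(z-.015)<.005)],"deck")
    for nm,b in (("stack",(415,212,470,275)),("pile",(85,238,140,300))):
        m=box(*b)&(H<20)&(S>150); zz=z[m]; top=np.percentile(zz,80); rect(X[m&(abs(z-top)<.005)],nm)
    for nm,b in (("dark",(262,165,308,238)),("white",(320,165,365,238))):
        m=box(*b)
        print(nm,"zmax",z[m].max(),np.histogram(z[m],np.arange(0,.1,.005))[0])
        g=box(b[0],b[1]+44,b[2],b[3])&(abs(z-.085)<.008); rect(X[g],nm+" grip")
        s=box(b[0],b[1],b[2],b[1]+48)&(z>.056 if nm=="white" else z>.068); rect(X[s],nm+" seat/lens")
        dm=box(*b)&(abs(z-.049)<.004)
        if dm.sum()>20: rect(X[dm],nm+" drum")
    for nm,b in (("case",(225,265,280,305)),):rect(X[box(*b)&(z>.02)],nm)
    for a in (1,): 
        big=cv2.resize(p[150:310,60:500],None,fx=1.8,fy=1.8,interpolation=2)
    c1=cv2.resize(p[155:240,195:375],None,fx=4.4,fy=4.4,interpolation=2)[...,::-1]; cv2.imwrite("pics/c1.png",c1)
E
python3 m.py
```

```text
blue 473 [600.   95.2] rad 46.0 z 15.9
green 268 [595.8 -30. ] rad 46.1 z 15.9
yellow 245 [ 591.3 -154.9] rad 46.2 z 15.9
row dir 88.01843049042519 0.2502300429197605
deck n 6933 c [603.1 -30.1] med [591.7  19.3  15.5] size [370.  147.4] long-side ang 87.8
stack n 717 c [ 485.8 -380.8] med [ 485.2 -380.7   52.5] size [65.9 56.4] long-side ang -10.2
pile n 682 c [446.5 352.9] med [446.6 352.1  14.2] size [65.2 57.9] long-side ang -6.1
dark zmax 0.09163808587880506 [255  38 644 781  65  32  20  15  49 280 133   3  48 135 392 192  56  55
   1]
dark grip n 111 c [517.3 -27.9] med [517.8 -27.2  85.1] size [22.6 18.6] long-side ang -1.6
dark seat/lens n 625 c [593.8 -29.6] med [593.5 -30.3  73.9] size [67.7 49.9] long-side ang -3.9
dark drum n 398 c [582.6 -26.5] med [583.4 -32.9  48.7] size [143.9  78.2] long-side ang -23.7
white zmax 0.08951146005910271 [334  36 522 800  36  10  12  13  49 368 184 177 407  32   5  10  51  60
   0]
white grip n 117 c [ 516.2 -153.5] med [ 515.5 -153.8   85. ] size [24.2 20.2] long-side ang 4.4
white seat/lens n 590 c [ 594.3 -151.8] med [ 593.1 -153.1   61.3] size [61.7 46.6] long-side ang 0.2
white drum n 533 c [ 572.4 -143.9] med [ 583.6 -149.4   48.9] size [124.9  79.1] long-side ang -22.5
case n 851 c [400.5  45.5] med [400.3  46.2  27.5] size [90.8 43.6] long-side ang 87.1
```

```bash
python3 -m inch '[{"y":0.9,"x":0.2,"yaw":-0.95},{"y":1,"x":0.3,"yaw":-0.95},{"y":1,"x":0.3,"yaw":-0.95},{"y":1,"x":0.4,"yaw":-0.95},{"y":1,"x":0.4,"yaw":-0.95}]' -0.2 20; python3 -c "
from h import *
go(.5175,-.0275,.18,88)"
```

```text
{'xyz': [19.78, 20.78, 2.3], 'yaw_units': np.float64(-4.61)} jaw -110.4validation failed for argument at $[0]...
```

```bash
python3 -m inch '[{"x":0.7,"y":0.7,"z":0,"yaw":-0.95},{"x":0.7,"y":0.8,"z":0,"yaw":-0.95},{"x":0.6,"y":0.9,"z":0,"yaw":-0.95},{"x":0.6,"y":1,"z":0,"yaw":-0.95},{"x":0.6,"y":1,"z":0,"yaw":-0.95}]' -0.2 20; python3 -c "
from h import *
go(.5175,-.0275,.18,88)"
```

```text
time_s: 0.57
tcp_pos: [0.2895, 0.5061, 0.2327]
eef_rot: [179.6, 0.1, -0.5]
contact_force: [0.8, 0.7, -0.4]
gripper_width: 0.0598
{'xyz': [9.3, 21.25, 2.23], 'yaw_units': np.float64(0.38)} jaw -90.5
```

```bash

python3 -m inch '[{"x":0.4,"y":1,"z":0,"yaw":0.4},{"x":0.4,"y":1,"z":0,"yaw":0},{"x":0.4,"y":1,"z":0,"yaw":0},{"x":0.4,"y":1,"z":0,"yaw":0},{"x":0.4,"y":1,"z":0,"yaw":0}]'
python3 -m inch '[{"x":0.4,"y":1,"z":0,"yaw":0},{"x":0.4,"y":1,"z":0,"yaw":0},{"x":0.4,"y":1,"z":0,"yaw":0},{"x":0.4,"y":1,"z":0,"yaw":0},{"x":0.4,"y":1,"z":0,"yaw":0}]'
python3 -m inch '[{"x":0.4,"y":1,"z":0,"yaw":0},{"x":0.4,"y":1,"z":0,"yaw":0},{"x":0.4,"y":1,"z":0,"yaw":0},{"x":0.4,"y":1,"z":0,"yaw":0},{"x":0.4,"y":1,"z":0.2,"yaw":0}]'
 python3 -c "
from h import *
go(.5175,-.0275,.13,88)"
```

```text
time_s: 0.98
tcp_pos: [0.3374, 0.3721, 0.2322]
eef_rot: [179.5, 0.1, -1.8]
contact_force: [0.3, -0.3, 0.1]
gripper_width: 0.0358
time_s: 1.4
tcp_pos: [0.3838, 0.2382, 0.2328]
eef_rot: [179.5, 0.2, -1.8]
contact_force: [0.3, 0.3, -0.6]
gripper_width: 0.0349
time_s: 1.82
tcp_pos: [0.4306, 0.1047, 0.2297]
eef_rot: [179.6, 0.1, -1.7]
contact_force: [0.6, 0.4, 0.6]
gripper_width: 0.0352
{'xyz': [3.64, 5.16, 4.02], 'yaw_units': np.float64(0.07)} jaw -91.7
```

```bash

python3 -m inch '[{"x":0.7,"y":0.95,"z":0.6,"yaw":0},{"x":0.7,"y":0.95,"z":0.8,"yaw":0},{"x":0.7,"y":0.95,"z":0.8,"yaw":0},{"x":0.7,"y":0.95,"z":0.8,"yaw":0},{"x":0.6,"y":0.9,"z":0.6,"yaw":0}]'
python3 -m inch '[{"x":0,"y":0,"z":0,"yaw":0},{"x":0,"y":0,"z":0,"yaw":0}]'
python3 -c "
from h import *
go(.5175,-.0275,.067,88)
p,d,i=cap('top'); cv2.imwrite('pics/c2.png',cv2.resize(p[150:260,190:380],None,fx=4,fy=4,interpolation=2)[...,::-1])"
```

```text
time_s: 2.23
tcp_pos: [0.516, -0.0219, 0.1413]
eef_rot: [179.9, -0.5, -1.6]
contact_force: [0.7, 1.4, 0.3]
gripper_width: 0.035
time_s: 2.4
tcp_pos: [0.5156, -0.0266, 0.1367]
eef_rot: [179.8, -0.1, -2.0]
contact_force: [-0.4, -0.6, 0.2]
gripper_width: 0.0351
{'xyz': [0.07, 0.02, 2.79], 'yaw_units': np.float64(0.01)} jaw -92.0
```

View pics/c2.png

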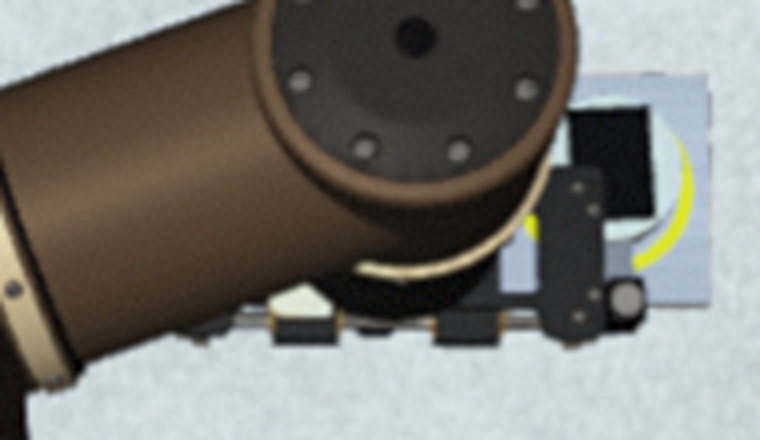

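The view from above shows the gripper over the dark grip, with the arm hiding the grip itself. The numbers agree, so I'm descending and closing.

```bash

python3 -m inch '[{"x":0.05,"y":0,"z":0.8,"yaw":0},{"x":0,"y":0,"z":0.9,"yaw":0},{"x":0,"y":0,"z":0.6,"yaw":0},{"x":0,"y":0,"z":0.2,"yaw":0},{"x":0,"y":0,"z":0,"yaw":0}]'
python3 -m inch '[{"x":0,"y":0,"z":0,"yaw":0},{"x":0,"y":0,"z":0,"yaw":0},{"x":0,"y":0,"z":0,"yaw":0},{"x":0,"y":0,"z":0,"yaw":0},{"x":0,"y":0,"z":0,"yaw":0}]' -1 25
python3 -c "
from h import *
s=st(); t=s['tcp_pos']; go(t[0]+.0064,t[1]+.1252,t[2])"
```

```text
time_s: 2.87
tcp_pos: [0.5181, -0.0226, 0.0766]
eef_rot: [179.9, -0.5, -1.7]
contact_force: [0.8, 0.3, 0.1]
gripper_width: 0.0352
time_s: 3.28
tcp_pos: [0.5195, -0.0206, 0.0807]
eef_rot: [-180.0, -0.8, -1.5]
contact_force: [0.5, -0.9, -3.5]
gripper_width: 0.0199
{'time_s': 3.283, 'tcp_pos': [0.519, -0.021, 0.081], 'eef_rot': [-179.988, -0.778, -1.533], 'contact_force': [0.486, -0.907, -3.491], 'gripper_width': 0.02, 'joints': [19.587, 14.904, -31.076, 0.393, -43.291, 68.596]}
{'xyz': [0.12, -5.01, 0.0]} jaw -91.5
```

```bash

python3 -m inch '[{"x":0,"y":0,"z":0,"yaw":0},{"x":-0.02,"y":0.1,"z":0.2,"yaw":0},{"x":-0.02,"y":0.1,"z":0.3,"yaw":0},{"x":0,"y":0.05,"z":0.2,"yaw":0},{"x":0,"y":0.02,"z":0.1,"yaw":0}]' -0.4
python3 -c "
from h import *
s=st(); go(.5175,-.0275,.067,88)"
```

```text
time_s: 3.7
tcp_pos: [0.5206, -0.027, 0.0612]
eef_rot: [-179.9, -1.1, -1.5]
contact_force: [-0.2, 0.8, 0.5]
gripper_width: 0.0267
{'time_s': 3.7, 'tcp_pos': [0.521, -0.027, 0.061], 'eef_rot': [-179.865, -1.099, -1.497], 'contact_force': [-0.169, 0.834, 0.535], 'gripper_width': 0.027, 'joints': [18.814, 16.452, -32.276, 0.395, -40.195, 69.391]}
{'xyz': [-0.12, 0.02, -0.23], 'yaw_units': np.float64(0.13)} jaw -91.5
```

```bash

python3 -m inch '[{"x":0,"y":0,"z":0,"yaw":0},{"x":0,"y":0,"z":0,"yaw":0},{"x":0,"y":0,"z":0.02,"yaw":0}]' -1
python3 -m inch '[{"x":0,"y":0,"z":0.02,"yaw":0},{"x":0,"y":0,"z":0.02,"yaw":0}]' 
python3 -c "
from h import *
s=st(); go(.5175,-.0275,.067,88)"
```

```text
time_s: 3.95
tcp_pos: [0.5202, -0.0272, 0.06]
eef_rot: [-179.9, -1.0, -1.5]
contact_force: [-6.6, 3.8, 16.1]
gripper_width: 0.0198
time_s: 4.12
tcp_pos: [0.5203, -0.0272, 0.0601]
eef_rot: [-179.9, -1.0, -1.4]
contact_force: [-2.7, 0.9, 5.2]
gripper_width: 0.02
{'time_s': 4.117, 'tcp_pos': [0.52, -0.027, 0.06], 'eef_rot': [-179.935, -0.991, -1.402], 'contact_force': [-2.694, 0.879, 5.189], 'gripper_width': 0.02, 'joints': [18.825, 16.574, -32.311, 0.437, -40.163, 69.442]}
{'xyz': [-0.11, 0.02, -0.28], 'yaw_units': np.float64(0.15)} jaw -91.4
```

```bash

python3 -m inch '[{"x":0.01,"y":-0.2,"z":0,"yaw":0},{"x":0.01,"y":-0.4,"z":0,"yaw":0},{"x":0.01,"y":-0.5,"z":0,"yaw":0},{"x":0.01,"y":-0.5,"z":0.01,"yaw":0}]'
python3 -c "
from h import *
s=st(); go(.5203+.0064,-.0272+.1252,.060,88.6)"
```

```text
time_s: 4.45
tcp_pos: [0.5208, 0.0106, 0.0601]
eef_rot: [179.9, -0.8, -1.7]
contact_force: [-0.4, -7.2, 5.6]
gripper_width: 0.0197
{'time_s': 4.45, 'tcp_pos': [0.521, 0.011, 0.06], 'eef_rot': [179.875, -0.821, -1.707], 'contact_force': [-0.361, -7.236, 5.647], 'gripper_width': 0.02, 'joints': [23.116, 16.662, -32.291, 0.707, -40.356, 64.64]}
{'xyz': [0.13, -3.5, -0.0], 'yaw_units': np.float64(-0.08)} jaw -91.7
```

```bash

python3 -m inch '[{"x":0.02,"y":-0.5,"z":0,"yaw":-0.05},{"x":0.02,"y":-0.5,"z":0,"yaw":0},{"x":0.02,"y":-0.5,"z":0,"yaw":-0.03},{"x":0.02,"y":-0.5,"z":0,"yaw":0},{"x":0.02,"y":-0.5,"z":0,"yaw":-0.03}]'
python3 -c "
from h import *
s=st(); go(.5203+.0064,-.0272+.1252,.060,88.6)"
```

```text
time_s: 4.87
tcp_pos: [0.5236, 0.0729, 0.0604]
eef_rot: [179.6, -0.6, -1.5]
contact_force: [-0.6, -5.7, 3.5]
gripper_width: 0.0201
{'time_s': 4.867, 'tcp_pos': [0.524, 0.073, 0.06], 'eef_rot': [179.557, -0.642, -1.544], 'contact_force': [-0.643, -5.746, 3.465], 'gripper_width': 0.02, 'joints': [29.722, 17.38, -31.246, 1.083, -41.059, 57.916]}
{'xyz': [0.09, -1.01, 0.01], 'yaw_units': np.float64(-0.04)} jaw -91.5
```

```bash

python3 -m inch '[{"x":0.03,"y":-0.4,"z":0,"yaw":0},{"x":0.03,"y":-0.3,"z":0,"yaw":0},{"x":0.01,"y":-0.12,"z":0,"yaw":0},{"x":0,"y":-0.02,"z":0,"yaw":0},{"x":0,"y":0,"z":0,"yaw":0}]'
python3 -c "
from h import *
s=st(); go(.5203+.0064,-.0272+.1252,.060,88.6)"
python3 m.py | egrep 'blue|dark'
```

```text
time_s: 5.28
tcp_pos: [0.5254, 0.095, 0.0606]
eef_rot: [179.3, -0.5, -1.6]
contact_force: [0.9, -5.7, 3.4]
gripper_width: 0.0196
{'time_s': 5.283, 'tcp_pos': [0.525, 0.095, 0.061], 'eef_rot': [179.346, -0.538, -1.558], 'contact_force': [0.877, -5.669, 3.426], 'gripper_width': 0.02, 'joints': [31.921, 17.863, -30.526, 1.27, -41.531, 55.567]}
{'xyz': [0.05, -0.12, 0.02], 'yaw_units': np.float64(-0.04)} jaw -91.6
blue 40 [602.5  81.7] rad 34.9 z 15.2
dark zmax 0.16488148952977477 [ 250   38  866 1492   88   14   15    5    7   10    2    0    0    0
dark grip n 0 c [0. 0.] med [nan nan nan] size [0. 0.] long-side ang 0.0
dark seat/lens n 185 c [545.5   6.7] med [545.4   6.7 159.6] size [32.4 19.2] long-side ang -1.2
  return _methods._mean(a, axis=axis, dtype=dtype,
  ret = um.true_divide(
```

```bash

python3 -m inch '[{"x":0.05,"y":-0.12,"z":0,"yaw":0},{"x":0.02,"y":-0.05,"z":0,"yaw":0},{"x":0,"y":0,"z":0,"yaw":0}]'
python3 -c "
from h import *
s=st(); go(.5203+.0064,-.0272+.1252,.060,88.6)
p,d,i=cap('scene'); cv2.imwrite('pics/s3.png',cv2.resize(p[180:290,190:370],None,fx=4.4,fy=4.4,interpolation=2)[...,::-1])
X=cloud(d,i); z=X[...,2]; m=(abs(z-.0755)<.003)&(X[...,0]>.54)&(X[...,0]<.65)&(abs(X[...,1]-.095)<.07)
from m import rect; rect(X[m],'lens')"
```

```text
time_s: 5.58
tcp_pos: [0.5261, 0.0972, 0.0606]
eef_rot: [179.3, -0.4, -1.7]
contact_force: [-0.1, -3.2, 2.1]
gripper_width: 0.0201
{'time_s': 5.583, 'tcp_pos': [0.526, 0.097, 0.061], 'eef_rot': [179.265, -0.42, -1.677], 'contact_force': [-0.055, -3.204, 2.149], 'gripper_width': 0.02, 'joints': [32.09, 18.019, -30.275, 1.267, -41.772, 55.285]}
{'xyz': [0.02, -0.03, 0.02], 'yaw_units': np.float64(-0.07)} jaw -91.7
lens n 249 c [599.4  97.5] med [601.5  98.1  75.3] size [69.5 50. ] long-side ang -3.3
```

View pics/s3.png

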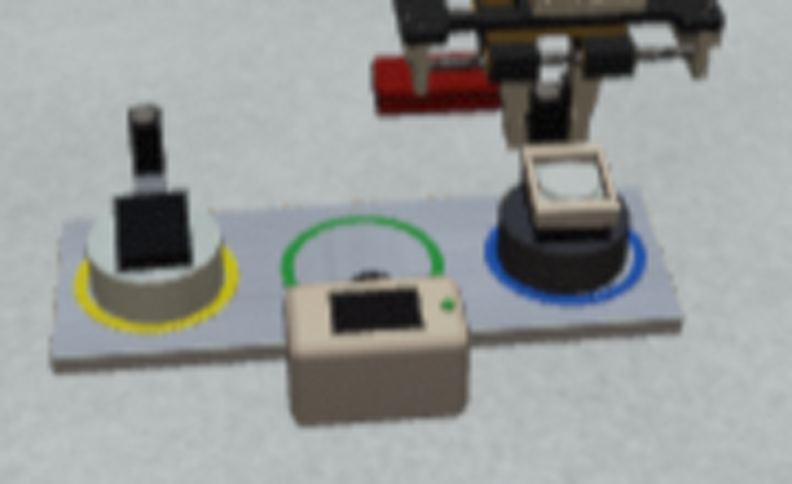

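Lens at (600, 97.5), and the drum is centred in the blue ring in the picture (565,240). I'm releasing it, rising and heading for the stack.

```bash

python3 -m inch '[{"x":0,"y":0,"z":0,"yaw":0},{"x":0,"y":0,"z":0,"yaw":0},{"x":0,"y":0,"z":0,"yaw":0}]' -0.2
python3 -m inch '[{"x":0,"y":0,"z":-0.4,"yaw":0},{"x":0,"y":0,"z":-0.9,"yaw":0},{"x":0,"y":0,"z":-0.9,"yaw":0},{"x":0,"y":0.3,"z":-0.9,"yaw":0},{"x":0,"y":0.8,"z":-0.5,"yaw":0}]' 1
python3 -m inch '[{"x":0,"y":1,"z":-0.3,"yaw":0.4},{"x":0,"y":1,"z":0,"yaw":0.4},{"x":0,"y":1,"z":0,"yaw":0.4},{"x":0,"y":1,"z":0,"yaw":0.4},{"x":0,"y":1,"z":0,"yaw":0.4}]'
python3 -m inch '[{"x":0,"y":1,"z":0,"yaw":0},{"x":0,"y":1,"z":0,"yaw":0},{"x":0,"y":1,"z":0,"yaw":0},{"x":0,"y":1,"z":0,"yaw":0},{"x":0,"y":1,"z":0,"yaw":0}]' 
python3 -c "
from h import *
s=st(); go(.4857,-.3808,.13,79.8)"
python3 m.py 2>/dev/null| egrep 'blue|dark|white|stack'
```

```text
time_s: 5.88
tcp_pos: [0.5261, 0.0979, 0.0601]
eef_rot: [179.4, -0.4, -1.7]
contact_force: [-0.3, 0.3, 0.4]
gripper_width: 0.0328
time_s: 6.3
tcp_pos: [0.5231, 0.073, 0.1522]
eef_rot: [179.2, -0.1, -1.4]
contact_force: [1.2, -0.3, 0.6]
gripper_width: 0.063
time_s: 6.72
tcp_pos: [0.5162, -0.0522, 0.1708]
eef_rot: [179.6, -0.9, -9.3]
contact_force: [0.7, 0.2, -0.2]
gripper_width: 0.0871
time_s: 7.13
tcp_pos: [0.4952, -0.1803, 0.1763]
eef_rot: [179.7, -1.1, -9.2]
contact_force: [0.4, -0.3, 0.4]
gripper_width: 0.0877
{'time_s': 7.133, 'tcp_pos': [0.495, -0.18, 0.176], 'eef_rot': [179.719, -1.149, -9.236], 'contact_force': [0.402, -0.304, 0.435], 'gripper_width': 0.088, 'joints': [1.701, 8.831, -24.046, 0.595, -56.049, 78.732]}
{'xyz': [0.87, 7.97, 1.91], 'yaw_units': np.float64(0.24)} jaw -99.2
blue 0 [0. 0.] rad 0.0 z nan
stack n 716 c [ 485.7 -381.2] med [ 485.6 -380.6   52.5] size [66.5 56.6] long-side ang -11.1
dark zmax 0.6414530383782339 [12  0  0  0  0  0  0  0  0  0  0  0  0  0  0  0  0  0  0]
dark grip n 0 c [0. 0.] med [nan nan nan] size [0. 0.] long-side ang 0.0
dark seat/lens n 2297 c [474.7 -15.4] med [476.  -15.  590.9] size [61.8 51.4] long-side ang -1.0
white zmax 0.5913453940649203 [31  1  0  0  0  0  0  0  0  0  0  0  0  0  2  0  0  0  0]
white grip n 0 c [0. 0.] med [nan nan nan] size [0. 0.] long-side ang 0.0
white seat/lens n 2241 c [477.6 -80.4] med [475.4 -79.8 586.4] size [53.8 52.6] long-side ang -0.9
```

```bash

python3 -m inch '[{"x":0.1,"y":1,"z":0,"yaw":0.3},{"x":0.1,"y":1,"z":0,"yaw":0},{"x":0.1,"y":1,"z":0.2,"yaw":0},{"x":0.1,"y":1,"z":0.4,"yaw":0},{"x":0.1,"y":1,"z":0.4,"yaw":0}]'
python3 -m inch '[{"x":0.1,"y":1,"z":0.3,"yaw":0},{"x":0.1,"y":0.8,"z":0.2,"yaw":0},{"x":0,"y":0.4,"z":0.1,"yaw":0},{"x":0,"y":0.2,"z":0,"yaw":0},{"x":0,"y":0,"z":0,"yaw":0}]' 
python3 -c "
from h import *
s=st(); go(.4857,-.381,.056,79.5)"
```

```text
time_s: 7.6
tcp_pos: [0.4868, -0.3122, 0.1584]
eef_rot: [179.7, -1.7, -10.3]
contact_force: [1.6, -0.4, -0.6]
gripper_width: 0.0872
time_s: 8.02
tcp_pos: [0.48, -0.3781, 0.1436]
eef_rot: [179.8, -1.6, -10.5]
contact_force: [0.8, 0.1, -0.1]
gripper_width: 0.088
{'time_s': 8.017, 'tcp_pos': [0.48, -0.378, 0.144], 'eef_rot': [179.767, -1.608, -10.481], 'contact_force': [0.845, 0.113, -0.051], 'gripper_width': 0.088, 'joints': [-19.96, 18.034, -16.119, -0.043, -54.222, 99.501]}
{'xyz': [0.15, 0.06, 3.51], 'yaw_units': np.float64(0.0)} jaw -100.5
```

```bash

python3 -m inch '[{"x":0.1,"y":0.04,"z":0.6,"yaw":0},{"x":0.05,"y":0,"z":0.9,"yaw":0},{"x":0,"y":0,"z":0.7,"yaw":0},{"x":0,"y":0,"z":0.4,"yaw":0},{"x":0,"y":0,"z":0.1,"yaw":0}]'
python3 -c "
from h import *
s=st(); go(.4857,-.381,.056,79.5)"
```

```text
time_s: 8.43
tcp_pos: [0.489, -0.3777, 0.0796]
eef_rot: [179.7, -2.1, -10.3]
contact_force: [-1.8, -0.8, -0.2]
gripper_width: 0.0878
{'time_s': 8.433, 'tcp_pos': [0.489, -0.378, 0.08], 'eef_rot': [179.692, -2.085, -10.32], 'contact_force': [-1.841, -0.827, -0.233], 'gripper_width': 0.088, 'joints': [-19.619, 22.301, -19.476, -0.045, -46.115, 99.325]}
{'xyz': [-0.14, 0.15, 0.94], 'yaw_units': np.float64(0.04)} jaw -100.3
```

```bash

python3 -m inch '[{"x":-0.1,"y":0.1,"z":0.3,"yaw":0},{"x":-0.05,"y":0.05,"z":0.3,"yaw":0},{"x":0,"y":0,"z":0.2,"yaw":0},{"x":0,"y":0,"z":0.05,"yaw":0}]'
python3 -c "
from h import *
s=st(); go(.4857,-.381,.056,79.5)
p,d,i=cap('scene'); cv2.imwrite('pics/s4.png',cv2.resize(p[160:270,90:210],None,fx=5,fy=5,interpolation=2)[...,::-1])"
```

```text
time_s: 8.77
tcp_pos: [0.4867, -0.38, 0.059]
eef_rot: [179.7, -2.2, -10.2]
contact_force: [0.7, 0.8, 0.0]
gripper_width: 0.0875
{'time_s': 8.767, 'tcp_pos': [0.487, -0.38, 0.059], 'eef_rot': [179.653, -2.235, -10.16], 'contact_force': [0.701, 0.823, 0.014], 'gripper_width': 0.088, 'joints': [-19.906, 23.628, -20.728, -0.052, -43.382, 99.776]}
{'xyz': [-0.04, 0.05, 0.12], 'yaw_units': np.float64(0.08)} jaw -100.2
```

View pics/s4.png

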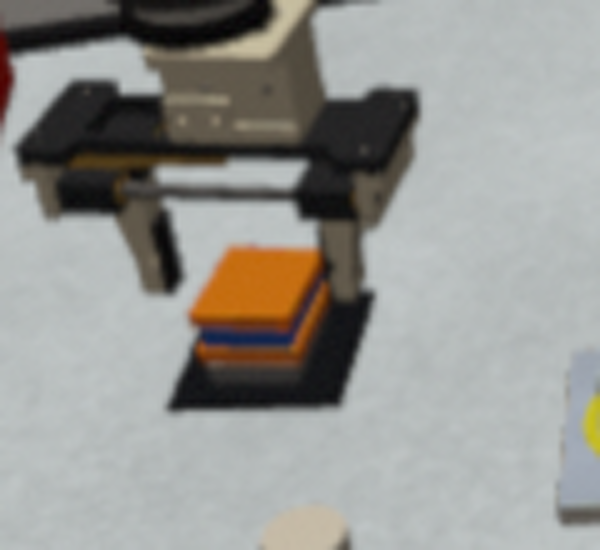

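The fingers straddle the orange top spacer at (258,285). I'm going slightly lower and closing gently.

```bash

python3 -m inch '[{"x":-0.02,"y":0.03,"z":0.1,"yaw":0},{"x":0,"y":0,"z":0.02,"yaw":0},{"x":0,"y":0,"z":0,"yaw":0}]' 
python3 -m inch '[{"x":0,"y":0,"z":0,"yaw":0},{"x":0,"y":0,"z":0,"yaw":0},{"x":0,"y":0,"z":0,"yaw":0},{"x":0,"y":0,"z":0,"yaw":0}]' 0.1 12
python3 -c "
from h import *
s=st(); go(.4857,-.381,.056,79.5)"
```

```text
time_s: 9.07
tcp_pos: [0.4867, -0.3812, 0.0567]
eef_rot: [179.6, -2.3, -10.2]
contact_force: [0.1, -0.7, -0.2]
gripper_width: 0.0876
time_s: 9.4
tcp_pos: [0.4871, -0.3816, 0.0576]
eef_rot: [179.6, -2.4, -10.2]
contact_force: [-0.3, 0.5, -0.7]
gripper_width: 0.0664
{'time_s': 9.4, 'tcp_pos': [0.487, -0.382, 0.058], 'eef_rot': [179.602, -2.396, -10.174], 'contact_force': [-0.347, 0.537, -0.67], 'gripper_width': 0.066, 'joints': [-20.028, 23.755, -20.769, -0.025, -43.047, 99.864]}
{'xyz': [-0.06, -0.01, 0.06], 'yaw_units': np.float64(0.08)} jaw -100.2
```

```bash

python3 -m inch '[{"x":0,"y":0,"z":0.04,"yaw":0},{"x":0,"y":0,"z":0.02,"yaw":0},{"x":0,"y":0,"z":0.02,"yaw":0},{"x":0,"y":0,"z":0.01,"yaw":0}]' -0.3 12
python3 -c "
from h import *
s=st()"
python3 -m inch '[{"x":0,"y":0,"z":-0.2,"yaw":0},{"x":0,"y":0,"z":-0.4,"yaw":0},{"x":0,"y":0,"z":-0.6,"yaw":0},{"x":0,"y":0,"z":-0.7,"yaw":0},{"x":0,"y":0,"z":-0.7,"yaw":0}]' 
python3 -c "
from h import *
go(.4465,.3525,.14,83.9)"
```

```text
time_s: 9.73
tcp_pos: [0.4874, -0.3817, 0.0565]
eef_rot: [179.6, -2.4, -10.2]
contact_force: [-1.3, 0.3, 1.9]
gripper_width: 0.0556
{'time_s': 9.733, 'tcp_pos': [0.487, -0.382, 0.056], 'eef_rot': [179.58, -2.432, -10.154], 'contact_force': [-1.292, 0.316, 1.854], 'gripper_width': 0.056, 'joints': [-20.02, 23.832, -20.838, -0.005, -42.862, 99.86]}
time_s: 10.15
tcp_pos: [0.482, -0.3794, 0.1208]
eef_rot: [179.7, -2.0, -10.2]
contact_force: [-0.4, -0.0, -0.9]
gripper_width: 0.0554
{'xyz': [-6.55, -28.56, -1.13], 'yaw_units': np.float64(-1.03)} jaw -100.2
```

```bash

python3 -m inch '[{"x":-0.1,"y":-0.4,"z":-0.5,"yaw":-0.2},{"x":-0.2,"y":-0.7,"z":-0.3,"yaw":-0.3},{"x":-0.2,"y":-0.9,"z":-0.2,"yaw":-0.3},{"x":-0.2,"y":-0.9,"z":-0.1,"yaw":-0.2},{"x":-0.2,"y":-0.9,"z":0,"yaw":0}]' 
python3 -m inch '[{"x":-0.2,"y":-0.95,"z":0,"yaw":0},{"x":-0.2,"y":-0.95,"z":0,"yaw":0},{"x":-0.2,"y":-0.95,"z":0,"yaw":0},{"x":-0.2,"y":-0.95,"z":0,"yaw":0},{"x":-0.2,"y":-0.95,"z":0,"yaw":0}]' 
python3 -m inch '[{"x":-0.2,"y":-0.95,"z":0,"yaw":0},{"x":-0.2,"y":-0.95,"z":0,"yaw":0},{"x":-0.2,"y":-0.95,"z":0,"yaw":0},{"x":-0.2,"y":-0.95,"z":0,"yaw":0},{"x":-0.2,"y":-0.95,"z":0,"yaw":0}]' 
python3 -c "
from h import *
go(.448,.3525,.10,83.9)"
```

```text
time_s: 10.57
tcp_pos: [0.4734, -0.2819, 0.1555]
eef_rot: [179.4, -2.4, -6.1]
contact_force: [0.2, 0.8, -0.2]
gripper_width: 0.0559
time_s: 10.98
tcp_pos: [0.4591, -0.1541, 0.1568]
eef_rot: [179.4, -2.7, -6.0]
contact_force: [0.4, 0.3, -1.1]
gripper_width: 0.0558
time_s: 11.4
tcp_pos: [0.4436, -0.0263, 0.1577]
eef_rot: [179.6, -3.0, -5.9]
contact_force: [0.3, -0.9, -0.6]
gripper_width: 0.0559
{'xyz': [-1.5, -15.11, 2.12], 'yaw_units': np.float64(0.05)} jaw -95.9
```

```bash

python3 -m inch '[{"x":-0.1,"y":-0.95,"z":0,"yaw":0},{"x":-0.1,"y":-0.95,"z":0,"yaw":0},{"x":-0.1,"y":-0.95,"z":0,"yaw":0},{"x":-0.1,"y":-0.95,"z":0,"yaw":0},{"x":-0.1,"y":-0.95,"z":0,"yaw":0}]' 
python3 -m inch '[{"x":-0.1,"y":-0.95,"z":0,"yaw":0},{"x":-0.1,"y":-0.95,"z":0,"yaw":0},{"x":-0.1,"y":-0.95,"z":0,"yaw":0},{"x":-0.1,"y":-0.95,"z":0,"yaw":0},{"x":-0.1,"y":-0.95,"z":0.2,"yaw":0}]' 
python3 -m inch '[{"x":-0.1,"y":-0.95,"z":0.3,"yaw":0},{"x":-0.1,"y":-0.9,"z":0.4,"yaw":0},{"x":-0.1,"y":-0.8,"z":0.4,"yaw":0},{"x":-0.1,"y":-0.6,"z":0.3,"yaw":0},{"x":0,"y":-0.3,"z":0.1,"yaw":0}]' 
python3 -c "
from h import *
go(.448,.3525,.028,83.9)"
```

```text
time_s: 11.82
tcp_pos: [0.4397, 0.1001, 0.1597]
eef_rot: [179.8, -3.2, -5.7]
contact_force: [0.5, -0.0, -0.2]
gripper_width: 0.0562
time_s: 12.23
tcp_pos: [0.4361, 0.2269, 0.1581]
eef_rot: [-179.9, -3.4, -5.4]
contact_force: [0.4, -0.4, -0.1]
gripper_width: 0.056
time_s: 12.65
tcp_pos: [0.4342, 0.3247, 0.1223]
eef_rot: [-179.6, -3.6, -5.1]
contact_force: [-0.5, 0.4, -0.8]
gripper_width: 0.0561
{'xyz': [0.21, -1.13, 3.8], 'yaw_units': np.float64(0.25)} jaw -95.1
```

```bash

python3 -m inch '[{"x":0.1,"y":-0.5,"z":0.5,"yaw":0.15},{"x":0.1,"y":-0.4,"z":0.8,"yaw":0.1},{"x":0.05,"y":-0.1,"z":0.8,"yaw":0},{"x":0,"y":0,"z":0.4,"yaw":0},{"x":0,"y":0,"z":0.1,"yaw":0}]' 
python3 -c "
from h import *
go(.448,.3525,.028,83.9)
p,d,i=cap('scene'); cv2.imwrite('pics/s5.png',cv2.resize(p[130:230,350:450],None,fx=5.5,fy=5.5,interpolation=2)[...,::-1])"
```

```text
time_s: 13.07
tcp_pos: [0.4473, 0.3524, 0.0585]
eef_rot: [-179.3, -3.7, -6.0]
contact_force: [0.5, -0.1, -0.3]
gripper_width: 0.0557
{'xyz': [-0.05, 0.01, 1.22], 'yaw_units': np.float64(0.05)} jaw -95.9
```

View pics/s5.png

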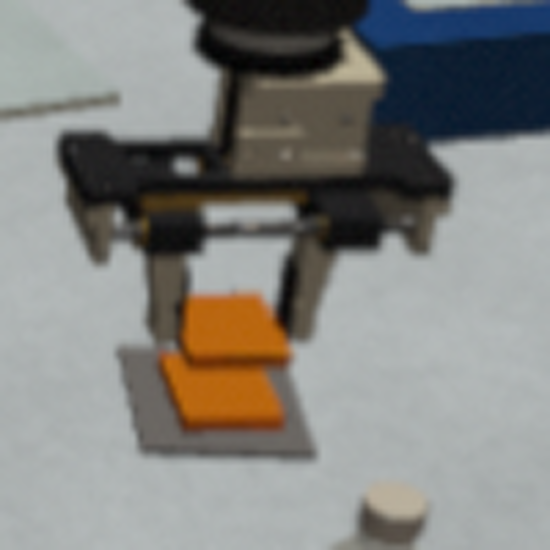

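The held spacer at (235,328) hangs just above the pile spacer (225,395), with its edges parallel. Descending.

```bash

python3 -m inch '[{"x":-0.08,"y":0,"z":0.4,"yaw":0},{"x":-0.05,"y":0,"z":0.4,"yaw":0},{"x":-0.02,"y":0,"z":0.2,"yaw":0},{"x":0,"y":0,"z":0.05,"yaw":0}]' 
python3 -c "
from h import *
go(.448,.3525,.028,83.9)"
```

```text
time_s: 13.45
tcp_pos: [0.4457, 0.3525, 0.0331]
eef_rot: [-179.2, -3.8, -6.0]
contact_force: [-0.1, 0.6, 0.0]
gripper_width: 0.0556
{'xyz': [0.08, -0.01, 0.21], 'yaw_units': np.float64(0.03)} jaw -96.0
```

```bash

python3 -m inch '[{"x":0.05,"y":0,"z":0.12,"yaw":0},{"x":0.02,"y":0,"z":0.05,"yaw":0},{"x":0,"y":0,"z":0.04,"yaw":0}]' 
python3 -c "
from h import *
go(.448,.3525,.028,83.9)"
```

```text
time_s: 13.7
tcp_pos: [0.4479, 0.3523, 0.0284]
eef_rot: [-179.2, -3.8, -6.0]
contact_force: [-2.8, -1.1, 8.7]
gripper_width: 0.0557
{'xyz': [0.0, -0.01, 0.02], 'yaw_units': np.float64(0.04)} jaw -95.9
```

Contact (8.7 N). Releasing.

```bash

python3 -m inch '[{"x":0,"y":0,"z":0,"yaw":0},{"x":0,"y":0,"z":0,"yaw":0},{"x":0,"y":0,"z":0,"yaw":0},{"x":0,"y":0,"z":-0.03,"yaw":0}]' 0.7
python3 -m inch '[{"x":-0.05,"y":0,"z":-0.4,"yaw":0},{"x":-0.05,"y":0,"z":-0.9,"yaw":0},{"x":0,"y":0,"z":-1,"yaw":0},{"x":0,"y":0.3,"z":-1,"yaw":0},{"x":0,"y":0.8,"z":-0.8,"yaw":0}]' 1
python3 -m inch '[{"x":0.1,"y":1,"z":-0.4,"yaw":0},{"x":0.1,"y":1,"z":-0.3,"yaw":0},{"x":0.1,"y":1,"z":-0.2,"yaw":0},{"x":0.1,"y":1,"z":0,"yaw":0},{"x":0.1,"y":1,"z":0,"yaw":0}]' 
python3 -c "
from h import *
s=st();go(.486,-.38,.13,79.5)
p,d,i=cap('scene')
from m import rect
X=cloud(d,i);H=cv2.cvtColor(p,cv2.COLOR_RGB2HSV).astype(int); m=(H[...,0]<20)&(H[...,1]>150)&(abs(X[...,1]-.3525)<.08)&(abs(X[...,0]-.45)<.08)
print(np.histogram(X[m][:,2],np.arange(0,.04,.003))[0]); rect(X[m&(X[...,2]>.0205)],'top'); rect(X[m],'both')
cv2.imwrite('pics/s6.png',cv2.resize(p[150:260,340:440],None,fx=5.5,fy=5.5,interpolation=2)[...,::-1])"
```

```text
time_s: 14.03
tcp_pos: [0.4486, 0.353, 0.0301]
eef_rot: [-179.1, -3.9, -6.0]
contact_force: [-0.0, 0.1, -0.6]
gripper_width: 0.0731
time_s: 14.45
tcp_pos: [0.4347, 0.3245, 0.1334]
eef_rot: [-179.5, -3.7, -5.9]
contact_force: [0.7, -0.5, 0.7]
gripper_width: 0.0873
time_s: 14.87
tcp_pos: [0.4336, 0.1983, 0.1664]
eef_rot: [-178.8, -4.2, -5.6]
contact_force: [0.4, 0.5, -1.4]
gripper_width: 0.088
{'time_s': 14.867, 'tcp_pos': [0.434, 0.198, 0.166], 'eef_rot': [-178.792, -4.172, -5.634], 'contact_force': [0.359, 0.466, -1.418], 'gripper_width': 0.088, 'joints': [50.609, 2.69, -34.025, 3.648, -50.017, 31.537]}
{'xyz': [4.24, 22.85, 1.29], 'yaw_units': np.float64(1.24)} jaw -95.5
[  0   3  17  16  11  23  16  54 137  23   0   0   0]
top n 215 c [447.7 352.8] med [450.7 351.5  25. ] size [63.1 55.7] long-side ang -6.3
both n 300 c [448.  352.6] med [460.8 350.   24.3] size [64.6 55.7] long-side ang -4.9
```

View pics/s6.png

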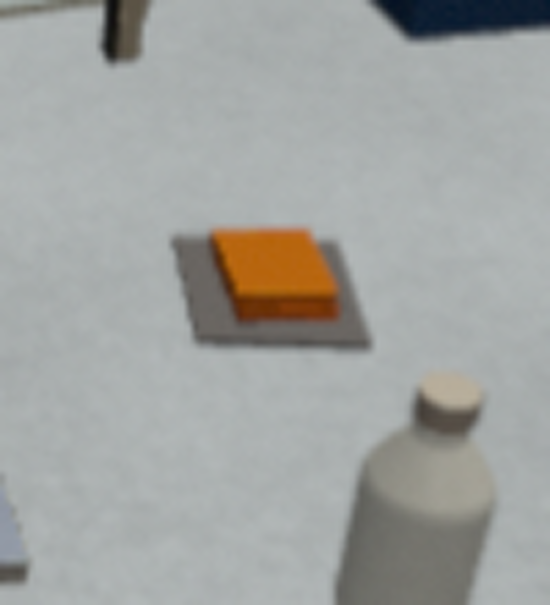

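The spacer lies on the pile at (448,352.7), aligned within 2 mm. Back to the stack for the lens.

```bash

python3 -m inch '[{"x":0.2,"y":1,"z":0,"yaw":0.3},{"x":0.2,"y":1,"z":0,"yaw":0.3},{"x":0.25,"y":1,"z":0,"yaw":0.3},{"x":0.25,"y":1,"z":0,"yaw":0.3},{"x":0.25,"y":1,"z":0,"yaw":0}]' 
python3 -m inch '[{"x":0.25,"y":1,"z":0,"yaw":0},{"x":0.25,"y":1,"z":0,"yaw":0},{"x":0.25,"y":1,"z":0,"yaw":0},{"x":0.25,"y":1,"z":0,"yaw":0},{"x":0.25,"y":1,"z":0,"yaw":0}]' 
python3 -m inch '[{"x":0.25,"y":1,"z":0,"yaw":0},{"x":0.25,"y":1,"z":0,"yaw":0},{"x":0.25,"y":1,"z":0,"yaw":0},{"x":0.25,"y":0.7,"z":0,"yaw":0},{"x":0.25,"y":0.7,"z":0,"yaw":0}]' 
python3 -c "
from h import *
s=st()
p,d,i=cap('top')
from m import rect
X=cloud(d,i);H=cv2.cvtColor(p,cv2.COLOR_RGB2HSV).astype(int); u=np.hypot(X[...,0]-.4857,X[...,1]+.381)<.06
print(np.histogram(X[u][:,2],np.arange(0,.06,.003))[0]); rect(X[u&(abs(X[...,2]-.0425)<.004)],'lens')
q=p[205:280,410:485]; cv2.imwrite('pics/t7.png',cv2.resize(q,None,fx=7,fy=7,interpolation=2)[...,::-1])
go(.486,-.381,.13,79.5)"
```

```text
time_s: 15.33
tcp_pos: [0.4431, 0.0637, 0.1703]
eef_rot: [-178.1, -4.3, -10.5]
contact_force: [0.5, 0.1, 0.2]
gripper_width: 0.0874
time_s: 15.75
tcp_pos: [0.4501, -0.0706, 0.1732]
eef_rot: [-177.9, -4.6, -10.5]
contact_force: [0.7, 0.2, 0.7]
gripper_width: 0.0875
time_s: 16.17
tcp_pos: [0.46, -0.1911, 0.1763]
eef_rot: [-177.8, -4.9, -10.5]
contact_force: [0.6, 0.9, -0.4]
gripper_width: 0.088
{'time_s': 16.167, 'tcp_pos': [0.46, -0.191, 0.176], 'eef_rot': [-177.79, -4.889, -10.473], 'contact_force': [0.649, 0.89, -0.415], 'gripper_width': 0.088, 'joints': [-1.014, 4.218, -28.724, -1.751, -51.887, 81.654]}
[0 0 0 0 0 0 0 0 0 0 0 0 0 0 0 0 0 0 0]
lens n 0 c [0. 0.] med [nan nan nan] size [0. 0.] long-side ang 0.0
{'xyz': [2.19, 7.29, 1.78], 'yaw_units': np.float64(0.06)} jaw -100.3
  return _methods._mean(a, axis=axis, dtype=dtype,
  ret = um.true_divide(
```

View pics/t7.png

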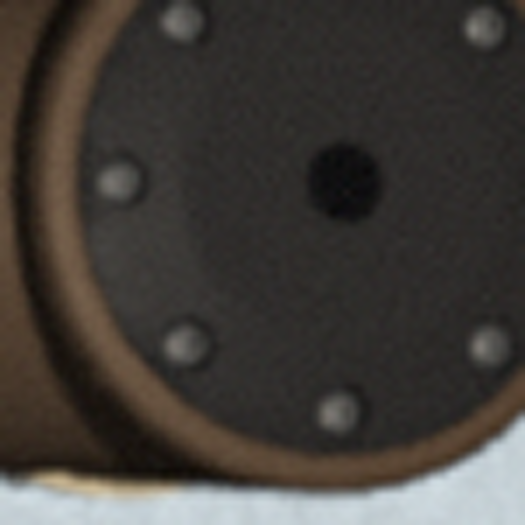

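The arm hides the stack from the top camera here, so I'll use the scene camera's depth instead (8 pictures viewed).

```bash

python3 -c "
from h import *
p,d,i=cap('scene')
from m import rect
X=cloud(d,i); u=np.hypot(X[...,0]-.4857,X[...,1]+.381)<.06
print(np.histogram(X[u][:,2],np.arange(0,.06,.003))[0]); rect(X[u&(abs(X[...,2]-.0425)<.003)],'lens')
w=np.hypot(X[...,0]-.593,X[...,1]+.153)<.06
print(np.histogram(X[w][:,2],np.arange(0.045,.1,.003))[0]); rect(X[w&(abs(X[...,2]-.061)<.003)],'seat')
w=np.hypot(X[...,0]-.516,X[...,1]+.153)<.025; rect(X[w&(abs(X[...,2]-.085)<.004)],'grip')
cv2.imwrite('pics/s8.png',cv2.resize(p[190:280,110:270],None,fx=5,fy=5,interpolation=2)[...,::-1])
"
```

```text
[151 244  91  20  18  17  19  33  17  38  21  38  52 120  90   6   0   0
   0]
lens n 193 c [ 485.9 -378. ] med [ 484.8 -376.8   41.9] size [70.3 48.6] long-side ang -8.8
[ 47 147  58  20  26 185  56   0   0   0   0   0   0   0   0   0   0   0]
seat n 246 c [ 592.7 -150.2] med [ 596.3 -150.9   61.9] size [64.6 43.3] long-side ang -0.3
grip n 42 c [ 514.8 -151.7] med [ 521.1 -152.6   85.7] size [25.7 18.9] long-side ang -0.9
```

View pics/s8.png

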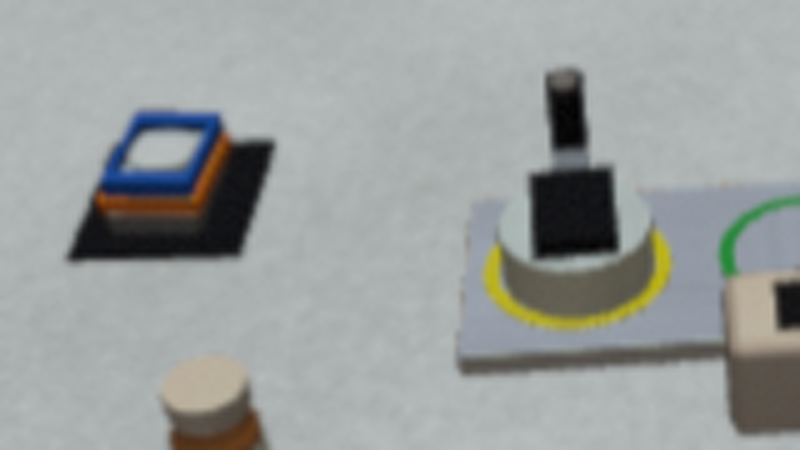

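The blue lens lies squarely on the stack at (162,155) in the crop, and the white stand's seat is at (575,212).

```bash

python3 -m inch '[{"x":0.3,"y":1,"z":0,"yaw":0},{"x":0.3,"y":1,"z":0.1,"yaw":0},{"x":0.3,"y":1,"z":0.3,"yaw":0},{"x":0.3,"y":1,"z":0.5,"yaw":0},{"x":0.3,"y":1,"z":0.6,"yaw":0}]' 
python3 -m inch '[{"x":0.3,"y":0.8,"z":0.6,"yaw":0},{"x":0.2,"y":0.6,"z":0.6,"yaw":0},{"x":0.1,"y":0.3,"z":0.4,"yaw":0},{"x":0,"y":0,"z":0.1,"yaw":0}]' 
python3 -c "
from h import *
go(.486,-.379,.045,80.5)"
```

```text
time_s: 16.68
tcp_pos: [0.4804, -0.3212, 0.1438]
eef_rot: [-177.8, -5.5, -10.2]
contact_force: [0.6, 0.1, 0.1]
gripper_width: 0.0878
time_s: 17.02
tcp_pos: [0.4925, -0.3685, 0.0993]
eef_rot: [-177.8, -5.4, -10.4]
contact_force: [-0.2, 0.1, -0.1]
gripper_width: 0.0876
{'xyz': [-0.38, 0.54, 2.13], 'yaw_units': np.float64(-0.17)} jaw -100.2
```

```bash

python3 -m inch '[{"x":-0.15,"y":0.2,"z":0.5,"yaw":-0.1},{"x":-0.12,"y":0.2,"z":0.7,"yaw":-0.05},{"x":-0.05,"y":0.1,"z":0.5,"yaw":0},{"x":0,"y":0,"z":0.2,"yaw":0},{"x":0,"y":0,"z":0.05,"yaw":0}]' 
python3 -c "
from h import *
go(.486,-.379,.045,80.5)"
```

```text
time_s: 17.43
tcp_pos: [0.4885, -0.3752, 0.0506]
eef_rot: [-177.8, -5.6, -9.7]
contact_force: [-0.4, 0.2, 0.2]
gripper_width: 0.0879
{'xyz': [-0.09, 0.17, 0.21], 'yaw_units': np.float64(0.01)} jaw -99.5
```

```bash

python3 -m inch '[{"x":-0.06,"y":0.1,"z":0.12,"yaw":0},{"x":-0.02,"y":0.05,"z":0.05,"yaw":0}]' 0.1 12
python3 -m inch '[{"x":0,"y":0.02,"z":0.02,"yaw":0},{"x":0,"y":0.01,"z":0.02,"yaw":0},{"x":0,"y":0,"z":0.02,"yaw":0},{"x":0,"y":0,"z":0.02,"yaw":0}]' -0.4 12
python3 -c "
from h import *
st();go(.486,-.379,.045,80.5)"
```

```text
time_s: 17.6
tcp_pos: [0.4872, -0.3775, 0.047]
eef_rot: [-177.8, -5.6, -9.6]
contact_force: [-0.3, -0.0, -0.5]
gripper_width: 0.0794
time_s: 17.93
tcp_pos: [0.4886, -0.3785, 0.0472]
eef_rot: [-177.9, -5.8, -9.5]
contact_force: [0.7, -0.1, -0.6]
gripper_width: 0.0531
{'time_s': 17.933, 'tcp_pos': [0.489, -0.379, 0.047], 'eef_rot': [-177.879, -5.831, -9.537], 'contact_force': [0.657, -0.122, -0.632], 'gripper_width': 0.053, 'joints': [-21.818, 23.754, -20.789, -5.12, -40.321, 106.145]}
{'xyz': [-0.11, 0.04, 0.07], 'yaw_units': np.float64(0.04)} jaw -99.3
```

```bash

python3 -m inch '[{"x":-0.03,"y":0,"z":0.05,"yaw":0},{"x":0,"y":0,"z":0.03,"yaw":0},{"x":0,"y":0,"z":0.02,"yaw":0}]' -0.4 15
python3 -c "
from h import *
st()"
python3 -m inch '[{"x":0,"y":0,"z":-0.2,"yaw":0},{"x":0,"y":0,"z":-0.4,"yaw":0},{"x":0,"y":0,"z":-0.7,"yaw":0},{"x":0.1,"y":0,"z":-0.8,"yaw":0},{"x":0.1,"y":-0.2,"z":-0.8,"yaw":0}]' 
python3 -c "
from h import *
st(); go(.5935,-.1515,.12,90.5)
p,d,i=cap('scene')
from m import rect
X=cloud(d,i); u=np.hypot(X[...,0]-.4857,X[...,1]+.381)<.06
rect(X[u&(abs(X[...,2]-.0285)<.003)],'lower spacer')
"
```

```text
time_s: 18.18
tcp_pos: [0.4886, -0.3787, 0.0469]
eef_rot: [-177.9, -5.9, -9.5]
contact_force: [-0.5, 0.0, 2.2]
gripper_width: 0.0499
{'time_s': 18.183, 'tcp_pos': [0.489, -0.379, 0.047], 'eef_rot': [-177.926, -5.946, -9.499], 'contact_force': [-0.533, 0.034, 2.231], 'gripper_width': 0.05, 'joints': [-21.818, 23.727, -20.889, -5.114, -40.128, 106.187]}
time_s: 18.6
tcp_pos: [0.483, -0.3749, 0.1189]
eef_rot: [-177.8, -5.4, -9.6]
contact_force: [0.2, -0.5, 0.1]
gripper_width: 0.0496
{'time_s': 18.6, 'tcp_pos': [0.483, -0.375, 0.119], 'eef_rot': [-177.763, -5.418, -9.602], 'contact_force': [0.179, -0.479, 0.099], 'gripper_width': 0.05, 'joints': [-21.679, 18.487, -17.665, -4.394, -49.099, 104.922]}
{'xyz': [2.86, -9.53, 0.6], 'yaw_units': np.float64(-2.47)} jaw -99.4
lower spacer n 279 c [ 485.  -378.5] med [ 487.5 -378.3   29. ] size [69.6 54.2] long-side ang -10.6
```

```bash

python3 -m inch '[{"x":0.2,"y":-0.5,"z":-0.5,"yaw":-0.25},{"x":0.3,"y":-0.8,"z":-0.3,"yaw":-0.3},{"x":0.3,"y":-0.9,"z":-0.1,"yaw":-0.3},{"x":0.4,"y":-0.9,"z":0,"yaw":-0.3},{"x":0.4,"y":-0.9,"z":0,"yaw":-0.3}]' 
python3 -c "
from h import *
go(.5958,-.1518,.12,91)"
```

```text
time_s: 19.07
tcp_pos: [0.5349, -0.2827, 0.1616]
eef_rot: [-178.7, -6.4, -3.9]
contact_force: [0.8, -0.5, -1.3]
gripper_width: 0.0496
{'xyz': [1.88, -5.34, 2.01], 'yaw_units': np.float64(-1.18)} jaw -93.7
```

```bash

python3 -m inch '[{"x":0.4,"y":-0.9,"z":0,"yaw":-0.3},{"x":0.4,"y":-0.9,"z":0,"yaw":-0.3},{"x":0.4,"y":-0.9,"z":0.2,"yaw":-0.3},{"x":0.4,"y":-0.8,"z":0.3,"yaw":-0.2},{"x":0.3,"y":-0.6,"z":0.3,"yaw":0}]' 
python3 -c "
from h import *
go(.5958,-.1518,.095,91)"
```

```text
time_s: 19.48
tcp_pos: [0.5911, -0.1758, 0.156]
eef_rot: [-179.3, -7.0, 0.9]
contact_force: [0.1, -1.0, -2.0]
gripper_width: 0.0499
{'xyz': [-0.1, -0.93, 2.46], 'yaw_units': np.float64(-0.01)} jaw -89.0
```

```bash

python3 -m inch '[{"x":-0.1,"y":-0.35,"z":0.4,"yaw":0},{"x":-0.1,"y":-0.3,"z":0.7,"yaw":0},{"x":-0.1,"y":-0.15,"z":0.6,"yaw":0},{"x":-0.05,"y":-0.05,"z":0.3,"yaw":0},{"x":0,"y":0,"z":0.05,"yaw":0}]' 
python3 -c "
from h import *
go(.5958,-.1518,.0794,91)
p,d,i=cap('scene')
cv2.imwrite('pics/s9.png',cv2.resize(p[190:280,180:280],None,fx=6,fy=6,interpolation=2)[...,::-1])
from m import rect
X=cloud(d,i); w=np.hypot(X[...,0]-.593,X[...,1]+.153)<.05
print(np.histogram(X[w][:,2],np.arange(0.045,.13,.004))[0])
b=cv2.cvtColor(p,cv2.COLOR_RGB2HSV).astype(int); m=w&(b[...,0]>100)&(b[...,0]<130)&(b[...,1]>120); print(np.percentile(X[m][:,2],[5,50,95])); rect(X[m],'blue')"
```

```text
time_s: 19.9
tcp_pos: [0.5913, -0.1489, 0.1059]
eef_rot: [-179.3, -7.3, 1.2]
contact_force: [0.1, 0.2, -0.9]
gripper_width: 0.0494
{'xyz': [0.04, 0.14, 1.07], 'yaw_units': np.float64(0.07)} jaw -88.7
[ 68 167  20  44 147   0   0   0   0   0   1  23  57 182 127  13  28  17
  19  19  16]
[0.06315803 0.0996813  0.10362931]
blue n 218 c [ 587.9 -148. ] med [ 605.9 -147.2   99.7] size [69.9 51.5] long-side ang 3.6
```

View pics/s9.png

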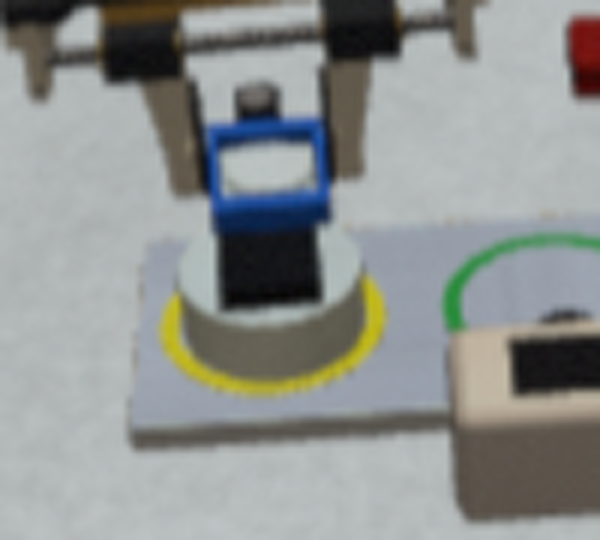

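The held blue lens at (268,170) hangs just above the seat (270,270), and the numbers agree within 1 mm. Descending.

```bash

python3 -m inch '[{"x":0,"y":0.08,"z":0.3,"yaw":0.15},{"x":0,"y":0.05,"z":0.4,"yaw":0.15},{"x":0,"y":0,"z":0.15,"yaw":0},{"x":0,"y":0,"z":0.03,"yaw":0}]' 
python3 -c "
from h import *
go(.596,-.1515,.0794,90)"
```

```text
time_s: 20.28
tcp_pos: [0.5964, -0.1538, 0.0855]
eef_rot: [-179.1, -7.6, -0.2]
contact_force: [-0.5, 0.0, -1.1]
gripper_width: 0.0499
{'xyz': [-0.05, -0.09, 0.24], 'yaw_units': np.float64(-0.03)} jaw -90.1
```

```bash

python3 -m inch '[{"x":-0.03,"y":-0.08,"z":0.12,"yaw":0},{"x":0,"y":-0.02,"z":0.08,"yaw":0},{"x":0,"y":0,"z":0.04,"yaw":0}]' 
python3 -c "
from h import *
go(.596,-.1515,.0794,90)"
```

```text
time_s: 20.53
tcp_pos: [0.5967, -0.1521, 0.0798]
eef_rot: [-179.2, -7.6, -0.3]
contact_force: [-4.1, 1.5, 10.8]
gripper_width: 0.0498
{'xyz': [-0.03, -0.02, 0.01], 'yaw_units': np.float64(-0.04)} jaw -90.2
```

```bash

python3 -m inch '[{"x":0,"y":0,"z":0,"yaw":0},{"x":0,"y":0,"z":0,"yaw":0},{"x":0,"y":0,"z":0,"yaw":0},{"x":0,"y":0,"z":-0.02,"yaw":0}]' 0.6
python3 -m inch '[{"x":0.03,"y":0,"z":-0.4,"yaw":0},{"x":0.1,"y":0,"z":-0.8,"yaw":0},{"x":0,"y":0,"z":-0.8,"yaw":0},{"x":-0.4,"y":0,"z":-0.5,"yaw":0},{"x":-0.8,"y":0,"z":0,"yaw":0}]' 
python3 -m inch '[{"x":-0.8,"y":0,"z":0,"yaw":0},{"x":-0.5,"y":0,"z":0,"yaw":0},{"x":-0.2,"y":0,"z":0,"yaw":0}]' -0.1 25
python3 -c "
from h import *
st();go(.516,-.1525,.061,91)
p,d,i=cap('scene')
from m import rect
X=cloud(d,i); w=np.hypot(X[...,0]-.593,X[...,1]+.153)<.05
print(np.histogram(X[w][:,2],np.arange(0.045,.13,.004))[0])
b=cv2.cvtColor(p,cv2.COLOR_RGB2HSV).astype(int); m=w&(b[...,0]>100)&(b[...,0]<130)&(b[...,1]>120)&(X[...,2]>.071); print(np.percentile(X[m][:,2],[5,50,95])); rect(X[m],'blue')
m=w&(abs(X[...,2]-.0755)<.004); rect(X[m],'lens'); P=X[m]; c=np.linalg.lstsq(np.c_[P[:,:2],np.ones(len(P))],P[:,2],rcond=None)[0]; print('tilt',c)
cv2.imwrite('pics/s10.png',cv2.resize(p[180:280,180:300],None,fx=6,fy=6,interpolation=2)[...,::-1])"
```

```text
time_s: 20.87
tcp_pos: [0.5973, -0.152, 0.0811]
eef_rot: [-179.2, -7.7, -0.3]
contact_force: [0.5, 0.0, 0.6]
gripper_width: 0.0682
time_s: 21.28
tcp_pos: [0.5645, -0.1529, 0.1439]
eef_rot: [-179.3, -7.7, -0.2]
contact_force: [1.0, 0.1, 0.1]
gripper_width: 0.0702
time_s: 21.53
tcp_pos: [0.525, -0.1528, 0.1425]
eef_rot: [-179.2, -7.9, -0.2]
contact_force: [0.0, 0.0, -0.5]
gripper_width: 0.0553
{'time_s': 21.533, 'tcp_pos': [0.525, -0.153, 0.142], 'eef_rot': [-179.226, -7.938, -0.174], 'contact_force': [0.031, 0.049, -0.452], 'gripper_width': 0.055, 'joints': [4.191, 9.29, -28.784, -0.244, -43.954, 85.853]}
{'xyz': [-0.81, 0.03, 3.18], 'yaw_units': np.float64(-0.27)} jaw -90.1
[ 70 132  23  19  17  50  74 217  23   0   0   0   0   0   0   0   0   0
   0   0   0]
[0.07169461 0.07504585 0.07741396]
blue n 134 c [ 592.3 -150. ] med [ 604.6 -149.9   75. ] size [69.2 46.1] long-side ang -0.3
lens n 276 c [ 592.3 -150.8] med [ 595.4 -150.5   74.7] size [69.2 49.7] long-side ang -0.0
tilt [-0.00300776  0.00943579  0.0780079 ]
```

View pics/s10.png

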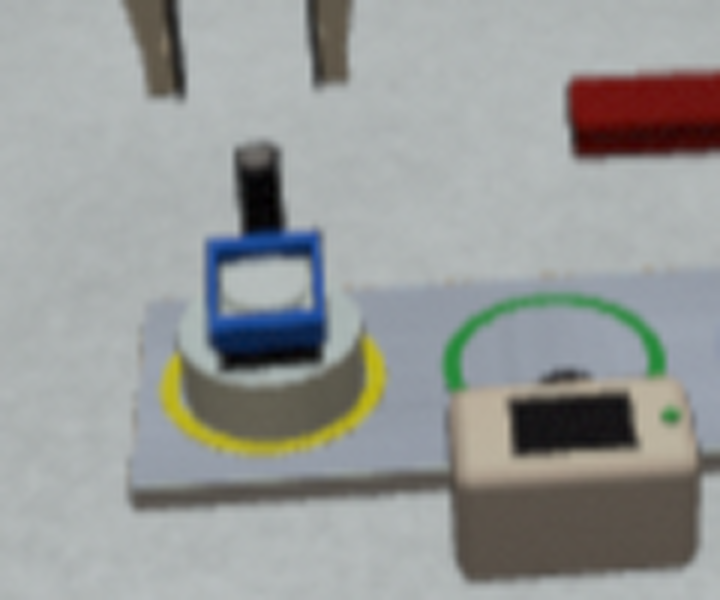

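The lens lies within about 1 mm of the seat centre, flat. Now the white stand's grip (the fingers are just behind it; 11 pictures viewed).

```bash

python3 -m inch '[{"x":-0.3,"y":0,"z":0.5,"yaw":-0.2},{"x":-0.3,"y":0,"z":0.9,"yaw":0},{"x":-0.15,"y":0,"z":0.8,"yaw":0},{"x":0,"y":0,"z":0.4,"yaw":0},{"x":0,"y":0,"z":0.05,"yaw":0}]' 
python3 -c "
from h import *
st();go(.517,-.1525,.061,91)"
```

```text
time_s: 22.0
tcp_pos: [0.5209, -0.152, 0.0774]
eef_rot: [-179.4, -8.5, 0.8]
contact_force: [-0.3, 0.5, -1.0]
gripper_width: 0.0397
{'time_s': 22.0, 'tcp_pos': [0.521, -0.152, 0.077], 'eef_rot': [-179.395, -8.544, 0.776], 'contact_force': [-0.258, 0.46, -0.984], 'gripper_width': 0.04, 'joints': [4.376, 13.602, -34.102, -0.125, -33.731, 86.544]}
{'xyz': [-0.25, 0.02, 0.62], 'yaw_units': np.float64(-0.03)} jaw -89.1
```

```bash

python3 -m inch '[{"x":-0.15,"y":0,"z":0.3,"yaw":0},{"x":-0.1,"y":0,"z":0.25,"yaw":0},{"x":0,"y":0,"z":0.1,"yaw":0}]'
python3 -m inch '[{"x":0,"y":0,"z":0.02,"yaw":0},{"x":0,"y":0,"z":0.02,"yaw":0},{"x":0,"y":0,"z":0.02,"yaw":0},{"x":0,"y":0,"z":0.02,"yaw":0},{"x":0,"y":0,"z":0.02,"yaw":0}]' -1 25
python3 -c "
from h import *
s=st(); t=s['tcp_pos']; go(t[0]+.5958-.5935,t[1]-.030+.1518,t[2])"
```

```text
time_s: 22.25
tcp_pos: [0.5191, -0.1519, 0.0603]
eef_rot: [-179.4, -8.6, 0.8]
contact_force: [-0.2, -0.9, 0.1]
gripper_width: 0.0393
time_s: 22.67
tcp_pos: [0.5201, -0.1523, 0.0589]
eef_rot: [-179.5, -8.7, 0.8]
contact_force: [-3.5, 0.3, 8.1]
gripper_width: 0.0199
{'time_s': 22.667, 'tcp_pos': [0.52, -0.152, 0.059], 'eef_rot': [-179.456, -8.668, 0.832], 'contact_force': [-3.533, 0.348, 8.115], 'gripper_width': 0.02, 'joints': [4.407, 15.103, -35.426, -0.01, -30.786, 86.474]}
{'xyz': [0.16, -4.87, 0.07]} jaw -89.1
```

```bash

python3 -m inch '[{"x":0.01,"y":-0.2,"z":0,"yaw":0},{"x":0.01,"y":-0.4,"z":0.01,"yaw":0},{"x":0.01,"y":-0.5,"z":0.01,"yaw":0},{"x":0.02,"y":-0.5,"z":0.01,"yaw":0}]'
python3 -c "
from h import *
s=st(); go(.5226,-.0308,.059,90.8)"
```

```text
time_s: 23.0
tcp_pos: [0.5198, -0.1138, 0.059]
eef_rot: [-179.5, -8.6, 0.5]
contact_force: [0.4, -4.0, -0.7]
gripper_width: 0.0199
{'time_s': 23.0, 'tcp_pos': [0.52, -0.114, 0.059], 'eef_rot': [-179.505, -8.61, 0.54], 'contact_force': [0.443, -3.954, -0.679], 'gripper_width': 0.02, 'joints': [9.379, 14.199, -37.456, 1.67, -29.772, 79.811]}
{'xyz': [0.14, -3.32, 0.05], 'yaw_units': np.float64(-0.05)} jaw -89.4
```

```bash

python3 -m inch '[{"x":0.02,"y":-0.5,"z":0.02,"yaw":-0.05},{"x":0.02,"y":-0.5,"z":0.02,"yaw":0},{"x":0.02,"y":-0.5,"z":0.02,"yaw":-0.03},{"x":0.02,"y":-0.5,"z":0.02,"yaw":0},{"x":0.02,"y":-0.45,"z":0.02,"yaw":-0.03}]'
python3 -c "
from h import *
s=st(); go(.5226,-.0308,.059,90.8)"
```

```text
time_s: 23.42
tcp_pos: [0.5212, -0.052, 0.0589]
eef_rot: [-179.7, -8.6, 0.8]
contact_force: [-0.2, -5.4, 2.7]
gripper_width: 0.02
{'time_s': 23.417, 'tcp_pos': [0.521, -0.052, 0.059], 'eef_rot': [-179.709, -8.608, 0.826], 'contact_force': [-0.197, -5.381, 2.679], 'gripper_width': 0.02, 'joints': [17.349, 13.366, -39.858, 4.53, -28.512, 69.674]}
{'xyz': [0.07, -0.85, 0.01], 'yaw_units': np.float64(0.02)} jaw -89.1
```

```bash

python3 -m inch '[{"x":0.03,"y":-0.4,"z":0.01,"yaw":0},{"x":0.02,"y":-0.25,"z":0.01,"yaw":0},{"x":0.02,"y":-0.14,"z":0.01,"yaw":0},{"x":0,"y":-0.08,"z":0,"yaw":0},{"x":0,"y":0,"z":0,"yaw":0}]'
python3 -c "
from h import *
from m import rect
s=st(); go(.5226,-.0308,.059,90.8)
p,d,i=cap('scene'); X=cloud(d,i)
for n,y in (('white',-.03),('dark',.097)): rect(X[(abs(X[...,2]-.0755)<.003)&(X[...,0]>.555)&(X[...,0]<.64)&(abs(X[...,1]-y)<.05)],n)"
```

```text
time_s: 23.83
tcp_pos: [0.5215, -0.0286, 0.0589]
eef_rot: [-179.8, -8.5, 0.8]
contact_force: [1.0, -1.6, -0.8]
gripper_width: 0.0198
{'time_s': 23.833, 'tcp_pos': [0.522, -0.029, 0.059], 'eef_rot': [-179.76, -8.533, 0.827], 'contact_force': [0.962, -1.609, -0.791], 'gripper_width': 0.02, 'joints': [20.275, 13.246, -40.403, 5.496, -28.33, 65.914]}
{'xyz': [0.04, 0.09, 0.0], 'yaw_units': np.float64(0.02)} jaw -89.1
white n 244 c [594.9 -27.3] med [595.2 -28.3  74.9] size [66.8 49.9] long-side ang 0.4
dark n 244 c [600.1  96.8] med [600.2  97.   74.8] size [69.7 49.8] long-side ang -3.3
```

Within about 2 mm. Releasing and backing away for the final check.

```bash

python3 -m inch '[{"x":0,"y":0,"z":0,"yaw":0},{"x":0,"y":0,"z":0,"yaw":0},{"x":0,"y":0,"z":0,"yaw":0}]' -0.2
python3 -m inch '[{"x":0,"y":0,"z":-0.4,"yaw":0},{"x":0,"y":0,"z":-0.9,"yaw":0},{"x":0,"y":0,"z":-1,"yaw":0},{"x":0,"y":0,"z":-1,"yaw":0},{"x":0,"y":0,"z":-1,"yaw":0}]'
python3 -m inch '[{"x":0,"y":0.5,"z":-0.8,"yaw":0},{"x":0,"y":1,"z":-0.3,"yaw":0},{"x":0,"y":1,"z":0,"yaw":0},{"x":0,"y":1,"z":0,"yaw":0},{"x":0,"y":1,"z":0,"yaw":0}]'
python3 -m inch '[{"x":0,"y":1,"z":0,"yaw":0},{"x":0,"y":1,"z":0,"yaw":0},{"x":-0.1,"y":1,"z":0,"yaw":0},{"x":-0.1,"y":1,"z":0,"yaw":0},{"x":0,"y":1,"z":0,"yaw":0}]'
python3 -m inch '[{"x":0,"y":0.8,"z":0,"yaw":0},{"x":0,"y":0.4,"z":0,"yaw":0},{"x":0,"y":0.1,"z":0,"yaw":0},{"x":0,"y":0,"z":0,"yaw":0}]'
cat > f.py <<'E'
from h import *
from m import rect,circ
st()
for cam in ("top","scene"):
    p,d,i=cap(cam); X=cloud(d,i); x,y,z=np.moveaxis(X,-1,0); b=cv2.cvtColor(p,cv2.COLOR_RGB2HSV).astype(int); H,S=b[...,0],b[...,1]
    if cam=="top": cv2.imwrite('pics/t11.png',cv2.resize(p[110:310,70:490],None,fx=1.9,fy=1.9,interpolation=2)[...,::-1])
    print(cam)
    def rr(m,n):
        if m.sum()>15: rect(X[m],n)
    for n,c in (('white lens',-.03),('dark lens',.097)):
        rr((abs(z-.0755)<.004)&(x>.555)&(x<.64)&(abs(y-c)<.05),n); rr((abs(z-.085)<.005)&(x>.49)&(x<.55)&(abs(y-c)<.04),n+' grip')
    o=(H<20)&(S>150)
    rr(o&(z>.0205)&(np.hypot(x-.447,y-.352)<.06),'pile top'); rr(o&(abs(z-.0285)<.004)&(np.hypot(x-.486,y+.38)<.06),'stack top')
    for n,lo,hi,c in (("blue",100,130,.095),("green",45,85,-.03)):
        m=(abs(z-.0155)<.004)&(H>lo)&(H<hi)&(S>110)&(np.hypot(x-.597,y-c)<.06)
        if m.sum()>20: circ(X[m],n)
    rr((H<12)&(S>120)&(abs(z-.028)<.004)&(abs(x-.4)<.06)&(abs(y-.045)<.07),'case')
E
python3 f.py
```

```text
time_s: 24.13
tcp_pos: [0.5226, -0.0285, 0.0593]
eef_rot: [-179.7, -8.7, 0.8]
contact_force: [-0.3, -0.5, -0.0]
gripper_width: 0.0328
time_s: 24.55
tcp_pos: [0.5036, -0.0304, 0.1637]
eef_rot: [-179.8, -8.1, 0.8]
contact_force: [0.5, -0.4, -0.2]
gripper_width: 0.0349
time_s: 24.97
tcp_pos: [0.5058, -0.1427, 0.2015]
eef_rot: [-179.7, -9.1, 1.3]
contact_force: [0.3, 0.5, 0.1]
gripper_width: 0.035
time_s: 25.38
tcp_pos: [0.5043, -0.2743, 0.2018]
eef_rot: [-179.7, -9.4, 1.4]
contact_force: [-0.1, 0.1, 0.2]
gripper_width: 0.0352
time_s: 25.72
tcp_pos: [0.5048, -0.3132, 0.2009]
eef_rot: [-179.7, -9.4, 1.0]
contact_force: [-0.3, -0.7, -0.3]
gripper_width: 0.0352
{'time_s': 25.717, 'tcp_pos': [0.505, -0.313, 0.201], 'eef_rot': [-179.664, -9.447, 1.048], 'contact_force': [-0.346, -0.729, -0.262], 'gripper_width': 0.035, 'joints': [-14.909, 10.254, -17.667, -3.637, -53.136, 107.939]}
top
white lens n 502 c [594.  -31.2] med [593.6 -30.4  74.4] size [65. 50.] long-side ang -0.6
white lens grip n 110 c [517.2 -32. ] med [517.9 -32.   85. ] size [23.7 18.6] long-side ang -1.5
dark lens n 503 c [59
[... 560 characters left out ...]
 med [596.1 -28.2  74.6] size [70.7 50. ] long-side ang -0.7
white lens grip n 45 c [518.5 -29.3] med [521.  -27.7  85.3] size [24.2 19.5] long-side ang -6.9
dark lens n 272 c [599.   97.1] med [601.2  96.9  74.7] size [68.5 50.1] long-side ang -3.3
dark lens grip n 44 c [522.7  98. ] med [525.5  98.4  85.2] size [28.3 19.4] long-side ang -11.7
pile top n 221 c [447.9 352.1] med [451.7 350.5  25.2] size [62.7 55.6] long-side ang -4.7
stack top n 272 c [ 487.7 -378.7] med [ 490.3 -377.6   28.8] size [64.4 54.3] long-side ang -11.0
blue 135 [597.7  98.2] rad 46.2 z 16.6
green 39 [594.1 -27. ] rad 45.8 z 17.0
case n 204 c [406.2  47.9] med [407.4  44.7  28.4] size [85.4 40.2] long-side ang 83.4
```

View pics/t11.png

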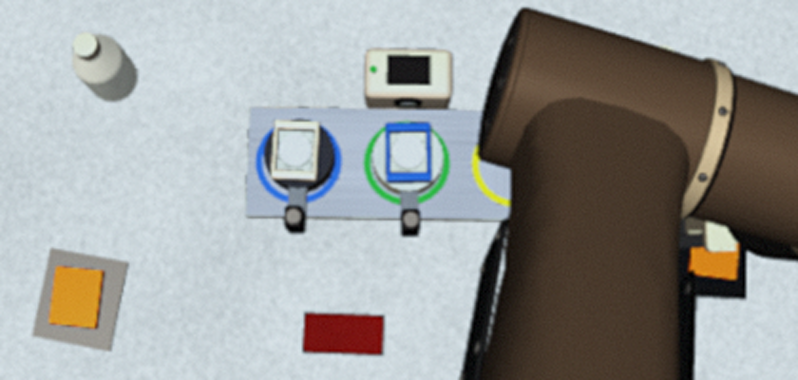

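Both stands sit centred in their rings: dark in blue at (298,160), white in green at (407,160). The spacer pile at (77,297), the case and the bottle are where they were.

```bash
python3 -c "
from plant import r
print(r.close_job())"
```

```text
the job is handed in; nothing more can be done
None
```

I completed all four steps in order and handed the job in at about 26 s of the 72 s allowed. No verdict was reported.

| Item | Last camera check | Limit |
|---|---|---|
| Dark stand vs blue ring | about 2 mm off centre, lens still flat on it | 10 mm |
| White stand vs green ring | about 2–3 mm off centre | 10 mm |
| Blue-framed lens on the white stand's seat | about 1 mm, under 2°, flat (measured at placing) | 10 mm, 0.2 rad |
| Top spacer on the pile | about 2 mm, within about 1–2° | 10 mm, 0.2 rad |

- **Bystanders:** The lower spacer, red case and bottle were where they started. In the last top view the arm hid the jar and part of the stack. I checked the lower spacer with the scene camera instead, but did not re-measure the jar or the bottom lens. The arm worked well above the jar and registered no unexpected contact.
- **Camera disagreement:** The two cameras differ by about 3 mm in y, so I compared positions within one camera at a time.
- **Tool tilt:** The tool's tilt drifted to about 9° over the run, because row moves do not correct it. It had no visible effect on where things ended up.

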